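# Open the label printer for a new roll

## Task

The label printer on the dispatch desk has run out of labels. Press its green release button with a fingertip so that the dark cover pops up ajar, then lift the cover by the lip at its front with your fingertips, without pinching it, and swing it gently up and back past the upright until it lies back open by its own weight, ready for a new roll. Do not fling the cover or let it slam, do not shove or lift the printer, and leave everything else on the desk alone.

Things in the scene. Friction and masses are not known exactly. Their poses are not given: they have to be found in the camera images.
- printer: Desktop label printer, light grey base 177 deep (x) by 170 wide (y) mm, 1.6 kg, loose on 4 feet. Origin: centre of its underside. x runs from its front (finger lip; looks roughly to the robot) to its rear (hinge), y to its left. Front face x -90, top z 86. Control strip y -85 to -45, top z 108, carries the button; cover y -42 to 85, top z 118 in front, 144 at the rear when shut.
- release_button (a point): Centre of the top of the green release button on the control strip's front part (printer frame x -55, y -65, z 115 mm). It is 34 (x) by 26 (y) mm, stands 7 mm proud of the strip and goes down up to 7 mm; it lets the cover go about 4 mm down, takes about 2 to 5 N, and springs back.
- release (a joint): Angle of the release button, a rocker hinged 35 mm behind its centre: 0 up, 0.2 rad fully down; counted as pressed above 0.12 rad (4 mm).
- cover_lip (a point): Middle of the front lower edge of the cover's finger lip: a flat plate 6 mm thick, 127 wide (middle 86 orange), standing 17 mm out beyond the printer's front face, free space beneath. The flat underside runs 82 mm from the edge towards the hinge. Height 92 mm shut, about 127 popped ajar. Axes turn with the cover: x from edge to hinge, z out of its upper side.
- cover_hinge (a point): Middle of the cover's hinge line at the printer's rear (printer frame x 85, y 21.5, z 92 mm); it runs along the printer's y. The lip's edge is 192 mm straight in front of it, its underside level with it when shut.
- cover (a joint): Angle of the dark hinged cover (about 0.28 kg): 0 shut and latched, about 0.19 rad popped ajar by its spring, 1.57 upright, 1.9 rad at its back stop, leaning away from the front. Let go below about 1.3 rad it falls back to ajar; past about 1.4 rad its weight carries it gently to the stop. About 1.5 N up at the lip lifts it.
- label_roll: Bystander: new roll of white labels standing on end to the left of the printer, 90 mm diameter, 78 mm high; origin at the centre of its underside, z up.
- box_cutter: Bystander: yellow and black box cutter lying to the right of the printer, 163 mm long, 16 mm high; origin under its middle, blade towards its +x.
- handheld_a: Bystander: black handheld scanner terminal, 200 by 82 by 34 mm, lying on the clipboard; origin at the centre of its underside, screen end at +x.
- handheld_b: Bystander: second black handheld scanner terminal, like the first, lying on the clipboard farther to the left.
- thermos: Bystander: copper-coloured flask, 68 mm diameter, 237 mm high, to the right; origin at the centre of its underside.
- juice: Bystander: bottle of orange drink, 64 mm diameter, 200 mm high, to the right; origin at the centre of its underside.
- tape_roll: Bystander: roll of brown packing tape lying flat, 104 mm diameter, 48 mm high, to the right; origin at the centre of its underside.

How it is judged:
On the way, in this order (a step that is already met when the one before it is completed fails the run):
1. the green release button is pressed down (value of joint release above 0.12 rad), for 0.05 s.
2. the cover has been swung up to the upright (value of joint cover above 1.5 rad), for 0.05 s.
At the end, for the whole second after the job is handed in: The cover rests open by its own weight against its back stop (beyond 1.78 rad, still), the release button is back up, the printer stands where it stood (within 30 mm) and upright, and every other thing is within 30 mm of where it was (value of joint cover above 1.78 rad and velocity of joint cover between -0.1 and 0.1 rad/s and value of joint release below 0.05 rad and distance of each of printer, label_roll, box_cutter, handheld_a, handheld_b, thermos, juice, tape_roll from where it was at the start of the episode below 0.03 m and angle between printer's own z axis and vertical below 0.05 rad and linear speed of printer below 0.02 m/s); the robot touches nothing.
It fails at once if the printer is shoved more than 30 mm, lifted or tipped (distance of printer from where it was at the start of the episode above 0.03 m or height (world z) of printer above 0.012 m or angle between printer's own z axis and vertical above 0.1 rad).
It fails at once if the cover is pinched, or forced with more than 28 N (contact force between the fingers and cover above 28 N).
It fails at once if the cover is flung open or let slam shut (opening faster than 4 or closing faster than 3 rad/s) (velocity of joint cover above 4 rad/s or velocity of joint cover below -3 rad/s).
It fails at once if something else on the desk is pushed more than 30 mm, lifted or knocked over (distance of any of label_roll, box_cutter, handheld_a, handheld_b, thermos, juice, tape_roll from where it was at the start of the episode above 0.03 m).
It also fails if it takes over 51 s, if anything falls off the work surface, if the arm or the gripper's body presses on something with over 40 N, if the wrist force passes 120 N, or if a joint passes its speed limit or range.

## Robot

A 6-joint arm with a two-finger parallel gripper is mounted at the origin on the work surface. World frame = base frame: x ahead of the robot, y to its left, z up, the work surface at z = 0. Lengths are in m, angles in rad, forces in N, time in s.
With the tool pointing down it reaches from about 0.3 to 0.85 m from the base axis. Payload 4.2 kg.
Tool frame: the origin (TCP) lies between the finger pads; the fingertips stand 22 mm ahead of it and the grasp point (between the pads) lies 3 mm ahead of it; z points along the fingers, y is the line along which they close (so a half turn about z gives the same grasp; the last joint's range is limited). The gripper opens to 91 mm and grips with 3 to 60 N. Pads are 32 mm wide; open, the fingers measure 118 mm over their backs; the gripper's body (76 mm by 178 mm) begins 60 mm behind the grasp point.
Start: joints at [-1.268, 0.32, 1.565, -0, 1.257, -0.02], TCP at [0.182, -0.545, 0.211] pointing down, gripper open.
Joint ranges: [-3.11, 3.11], [-0.84, 2.01], [0.21, 2.61], [-1.34, 4.49], [0.05, 2.63], [-2.56, 2.56]. Speed limits (rad/s): [2.57, 2.57, 3.14, 3.14, 3.14, 3.14].

## Interface

Orientations are given as a unit quaternion [x, y, z, w].
In Python, from bench import robot, read_camera, camera_model gives the robot as it stands. The module is installed in compiled form; this text tells all that it offers.
- The arm moves only by the tool step_arm, never from a script. Its argument "increments" is a list that holds one entry, the list of rows, each a list of 7 numbers: the shift along the world's x, y, z in mm, then the turn, a rotation vector about the world's x, y, z in rad, then the finger opening in mm, from 0 to 91.2. A call has 1 to 10 rows; each row shifts and turns the commanded pose from where the row before left it; what a row does not reach is not made up. A row lasts 1/8 s, in which the tool goes at most 62.5 mm and 10.7 degrees, less where a joint would pass 70% of its speed; a pose out of reach is approached as far as the arm can. A call is refused whole if a number of a shift passes 62.5 or a number of a turn 0.188, either way. A call with a gripper value outside its range is refused whole. The fingers move at their own pace and stop on an object; "grip_force" is the grip in N (left out, the last holds). Time passes only in rows, so rows that do not move let the fingers close. It gives the time, the measured TCP pose, the force, the opening and the grip force at its end, in the units of the state.
- robot.read_state(): the state, without advancing time (a new reading comes with each control period).
- read_camera(name): name is "scene" or "top" or "wrist"; returns (picture, depth): 384x512x3 uint8, blue, green, red; 384x512 float32, m along the optical axis (not along the pixel's ray), 0 where there is no reading.
- camera_model(name): a dict with "mtx" (3x3 intrinsics, pixels), "R" (3x3) and "t" (3): a world point X has camera coordinates R X + t. Camera axes: x right, y down, z forward; pixel columns grow to the right and rows downward; lengths in m; the calibration is good to about 2 mm. A picture is of the moment at which its call begins: read the wrist's pose just before it. camera_model takes no time and is no camera call; for the wrist camera it gives the pose at the moment of the call.
- robot.hand_in(): hands the job in; it is judged then, once.
The state is a dict: "time": time; "joint_pos": joint angles; "qd": joint speeds; "effort": joint torques, N m; "tcp_pos": TCP position; "orientation": TCP orientation; "force": force on the tool from outside, world axes, zero at the start; "torque": the same for the moment, N m; "gripper_width": finger opening in m; "gripper_force": force on a finger pad.
Only numpy, scipy, OpenCV 4.12 (cv2) and the standard library are available. Lean on these libraries where they do the work, as an engineer would, in place of code of your own. Each camera call takes 0.05 s, during which the arm holds its last target. There are 200 camera calls.

## Working session

There is one attempt and no reset: what is moved stays moved. The work goes in short steps, Python scripts to look and compute and a tool call to move; the robot and the scene stay as the last step left them, time stands still between calls to the robot, and variables do not carry over. Pictures are saved under pics/ and viewed, at most 10 in all, crops included, and the job is handed in when it is done.

Besides the shell and the picture viewer there is one more tool, called after "Request:" as a command line: name --argument value ..., lists and objects as JSON in quotes. step_arm: Moves the arm, as the interface text tells. Its arguments: {"type":"object","properties":{"increments":{"type":"array"},"grip_force":{"type":"number"}},"required":["increments"]}

```bash
mkdir -p pics; cat > h.py <<'E'
import numpy as np, cv2
from bench import robot, read_camera, camera_model
def pts(name):
    im,d=read_camera(name); m=camera_model(name); K=np.array(m["mtx"]);R=np.array(m["R"]);t=np.array(m["t"])
    v,u=np.indices(d.shape); c=np.stack([(u-K[0,2])/K[0,0]*d,(v-K[1,2])/K[1,1]*d,d],-1)
    return im,d,(c-t)@R
E
python3 - <<'E'
from h import *
print(robot.read_state())
a,d,P=pts("scene"); b,d2,Q=pts("top")
np.savez("s.npz",a=a,P=P,b=b,Q=Q,d=d,d2=d2)
cv2.imwrite("pics/scene.png",a);cv2.imwrite("pics/top.png",b)
for n,im,X,dd in(("scene",a,P,d),("top",b,Q,d2)):
    h=cv2.cvtColor(im,cv2.COLOR_BGR2HSV)
    for c,lo,hi in(("green",45,85),("orange",5,22)):
        m=cv2.inRange(h,(lo,110,60),(hi,255,255))
        k,l,s,ce=cv2.connectedComponentsWithStats(m)
        for i in range(1,k):
            if s[i,4]>40:
                p=X[(l==i)&(dd>0)]; print(n,c,s[i],np.median(p,0).round(3),p.min(0).round(3),p.max(0).round(3))
E
```

```text
{'time': 0.0, 'joint_pos': array([-1.26798224e+00,  3.20279296e-01,  1.56572497e+00,  1.76020144e-05,
        1.25744008e+00, -2.00149166e-02]), 'qd': array([-3.35858403e-04, -1.59102343e-04, -9.55899219e-04, -1.85999905e-05,
        3.60588589e-04,  5.81230764e-04]), 'effort': array([-5.02725823e-05, -4.12457657e+01, -2.31970239e+01,  7.26535404e-02,
        4.55215154e-02, -1.47749543e-04]), 'tcp_pos': array([ 0.1822528 , -0.54477124,  0.21050973]), 'orientation': array([ 9.87000954e-01,  1.60711725e-01, -1.22192132e-04, -9.17786004e-04]), 'force': array([-0.80359283, -0.11072911,  0.15694339]), 'torque': array([-0.00211759,  0.02841962,  0.03683231]), 'gripper_force': 0.0, 'gripper_width': 0.09132905343408886}
scene green [167 173  11  11  70] [ 0.506 -0.179  0.114] [ 0.483 -0.195  0.108] [ 0.521 -0.165  0.119]
scene orange [  38    0  141   41 4800] [-0.931 -0.719 -0.404] [-1.284 -1.118 -0.73 ] [-0.866 -0.383 -0.262]
scene orange [ 224    0   87   20 1517] [-1.044  0.202 -0.447] [-1.328 -0.059 -0.603] [-0.927  0.499 -0.309]
scene orange [ 338    0  174   95 7433] [-0.966  1.364 -
[... 1491 characters left out ...]
op orange [  0  77  39   7 230] [ 1.256  1.474 -0.686] [ 1.249  1.35  -0.735] [ 1.272  1.59  -0.645]
top orange [398 155  31  24 384] [ 0.62  -0.457  0.109] [ 0.599 -0.489  0.007] [ 0.659 -0.45   0.188]
top orange [ 95 158  27  86 231] [0.576 0.66  0.004] [ 0.334  0.6   -0.003] [0.656 0.676 0.033]
top orange [151 162  18  87 271] [0.554 0.438 0.004] [ 0.321  0.424 -0.006] [0.646 0.49  0.015]
top orange [412 193  27  18 356] [ 0.503 -0.485  0.137] [ 0.474 -0.611 -0.009] [ 0.553 -0.463  0.207]
top orange [292 202  26  11 145] [ 0.476 -0.085  0.099] [ 0.46  -0.13   0.091] [ 0.494 -0.041  0.112]
top orange [394 241  31  28 413] [ 0.32  -0.476  0.045] [ 0.271 -0.532  0.007] [ 0.368 -0.426  0.057]
```

View pics/scene.png

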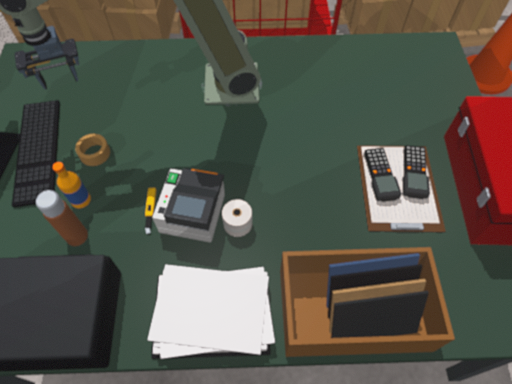

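View pics/top.png

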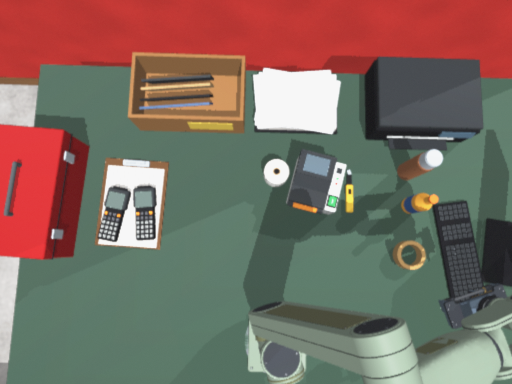

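The scene view shows the printer with its green button at about (172,178) and the orange lip at (204,171). In the top view the button is at (332,201) and the lip at (305,208). The printer is yawed roughly -13°, and the cutter lies close to its right. Next I'll refine the pose.

```bash
python3 - <<'E'
from h import *
z=np.load("s.npz")
def plane(name,mask,zz):
    m=camera_model(name);K,R,t=[np.array(m[k]) for k in("mtx","R","t")]
    v,u=np.nonzero(mask); r=np.c_[(u-K[0,2])/K[0,0],(v-K[1,2])/K[1,1],np.ones(len(u))]@R
    c=-R.T@t; return c+r*((zz-c[2])/r[:,2])[:,None]
for n,im,X in(("scene",z["a"],z["P"]),("top",z["b"],z["Q"])):
    h=cv2.cvtColor(im,cv2.COLOR_BGR2HSV)
    near=(abs(X[...,0]-.5)<.16)&(abs(X[...,1]+.13)<.16)
    g=(cv2.inRange(h,(45,110,60),(85,255,255))>0)&near
    o=(cv2.inRange(h,(5,110,60),(22,255,255))>0)&near&(X[...,2]>.07)&(X[...,1]>-.15)
    gp=plane(n,g,.114); op=plane(n,o,.097)
    r=cv2.minAreaRect((op[:,:2]*1000).astype(np.float32)); r2=cv2.minAreaRect((gp[:,:2]*1000).astype(np.float32))
    print(n,"btn",gp.mean(0).round(4),r2,"lip",op.mean(0).round(4),r)
    w,V=np.linalg.eigh(np.cov(op[:,:2].T)); print("lip pca dir deg",np.degrees(np.arctan2(*(V[:,1]*np.sign(V[1,1]))[::-1])))
    b=near&(X[...,2]>.075)&(X[...,2]<.16)
    q=X[b]; print("printer top",cv2.minAreaRect((q[:,:2]*1000).astype(np.float32)),len(q))
    d=gp.mean(0)-op.mean(0); print("yaw from pair",np.degrees(np.arctan2(d[1],d[0])-np.arctan2(-86.5,43)))
E
```

```text
scene btn [ 0.5059 -0.1794  0.114 ] ((536.162109375, -188.1778106689453), (26.361251831054688, 100.38064575195312), 74.33656311035156) lip [ 0.4745 -0.0846  0.097 ] ((474.46044921875, -84.99391174316406), (84.93810272216797, 5.913385391235352), 75.93009185791016)
lip pca dir deg 76.03593528611657
printer top ((573.6043701171875, -86.11761474609375), (258.5367126464844, 201.4183807373047), 76.98324584960938) 3367
yaw from pair -8.10371533659398
top btn [ 0.4998 -0.1784  0.114 ] ((499.80621337890625, -178.58419799804688), (25.388517379760742, 34.500308990478516), 76.04827117919922) lip [ 0.4767 -0.0851  0.097 ] ((476.5837097167969, -85.22087097167969), (88.80632781982422, 20.399280548095703), 76.41600799560547)
lip pca dir deg 76.37157262748778
printer top ((568.6777954101562, -85.46116638183594), (255.09725952148438, 199.86277770996094), 76.89759063720703) 2942
yaw from pair -12.502718047386393
```

Request:
step_arm --increments '[[[0,20,40,0,0,-0.1,0],[40,50,40,0,0,-0.1,0],[45,55,20,0,0,-0.1,0],[45,55,0,0,0,-0.1,0],[45,55,0,0,0,-0.1,0],[45,50,0,0,0,-0.05,0],[0,0,0,0,0,0,0]]]'

```text
time: 0.98
tcp_pos: [0.3766, -0.291, 0.3011]
orientation: [0.994, -0.11, -0.0, -0.001]
force: [-0.3, 0.0, 0.0]
gripper_width: 0.0243
gripper_force: 0.0
```

Request:
step_arm --increments '[[[30,28,-10,0,0,-0.02,0],[30,28,-30,0,0,0,0],[30,28,-30,0,0,0,0],[31,27,-30,0,0,0,0],[0,0,-30,0,0,0,0],[0,0,-18,0,0,0,0],[0,0,0,0,0,0,0],[0,0,0,0,0,0,0]]]'

```text
time: 1.98
tcp_pos: [0.4958, -0.1841, 0.1541]
orientation: [0.992, -0.124, 0.001, 0.0]
force: [0.3, -0.4, 0.7]
gripper_width: 0.0006
gripper_force: 0.0
```

```bash
python3 - <<'E'
from h import *
s=robot.read_state(); print(s["joint_pos"].round(4),s["tcp_pos"].round(4),s["orientation"].round(4),s["force"].round(2))
im,d,X=pts("wrist"); cv2.imwrite("pics/w1.png",im)
m=cv2.inRange(cv2.cvtColor(im,cv2.COLOR_BGR2HSV),(45,110,60),(85,255,255))
p=X[(m>0)&(d>0)]; print(len(p), len(p) and (p.min(0),p.max(0),np.median(p,0)))
E
```

```text
[-3.7710e-01  2.9140e-01  1.7590e+00 -3.0000e-04  1.0900e+00  1.4419e+00] [ 0.4958 -0.1841  0.1541] [ 9.923e-01 -1.237e-01  5.000e-04  3.000e-04] [ 0.32 -0.45  0.66]
878 (array([ 3.66756135e-01, -4.81996938e-01,  1.36354139e-04]), array([0.5842721 , 0.09525236, 0.18505549]), array([ 0.50891492, -0.18120552,  0.11565544]))
```

View pics/w1.png

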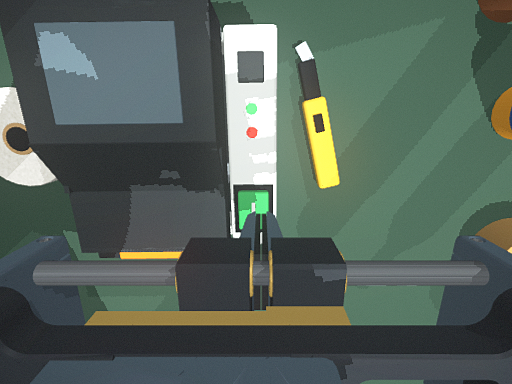

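The wrist view shows the closed tips at about (260,215), over the green button at (254,205), with the strip aligned. I'll press now.

Request:
step_arm --increments '[[[1,3,-8,0,0,0,0],[0,0,-6,0,0,0,0],[0,0,-3,0,0,0,0],[0,0,-2,0,0,0,0],[0,0,-2,0,0,0,0],[0,0,-1,0,0,0,0],[0,0,-1,0,0,0,0],[0,0,0,0,0,0,0],[0,0,0,0,0,0,0]]]'

```text
time: 3.15
tcp_pos: [0.4966, -0.1802, 0.1305]
orientation: [0.992, -0.123, 0.0, 0.0]
force: [0.1, 0.2, 0.6]
gripper_width: 0.0003
gripper_force: 0.0
```

```bash
python3 - <<'E'
from h import *
s=robot.read_state(); print(s["tcp_pos"].round(4),s["force"].round(2))
im,d,X=pts("scene"); np.savez("s2.npz",im=im,X=X,d=d); cv2.imwrite("pics/s2.png",cv2.resize(im[130:270,120:290],None,fx=4,fy=4))
E
```

```text
[ 0.4966 -0.1802  0.1305] [0.15 0.22 0.6 ]
```

View pics/s2.png

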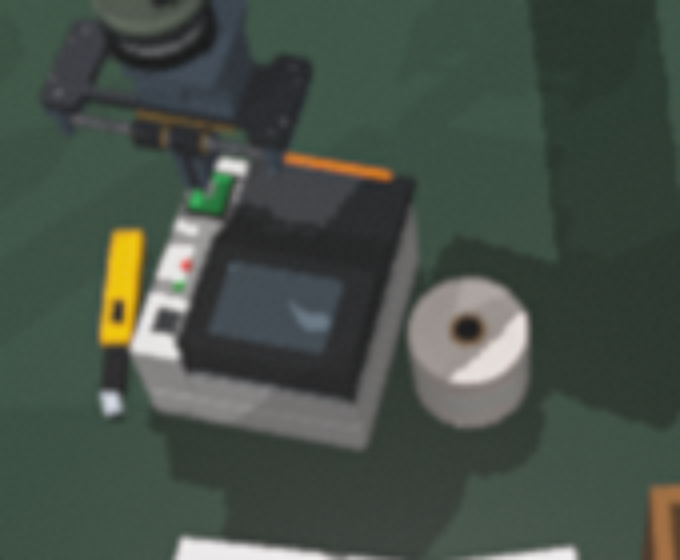

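```bash
python3 - <<'E'
from h import *
im,d,X=pts("wrist"); cv2.imwrite("pics/w2.png",im[100:330,130:400])
m=cv2.inRange(cv2.cvtColor(im,cv2.COLOR_BGR2HSV),(50,120,60),(80,255,255))
k=(m>0)&(d>0)&(abs(X[...,0]-.5)<.05)&(abs(X[...,1]+.18)<.04)&(X[...,2]>.1)&(X[...,2]<.125); p=X[k]
print(len(p),np.percentile(p,[2,50,98],axis=0).round(4)); 
z=np.load("s2.npz");im=z["im"];X=z["X"]
m=cv2.inRange(cv2.cvtColor(im,cv2.COLOR_BGR2HSV),(5,110,60),(22,255,255))>0
k=m&(abs(X[...,0]-.48)<.05)&(abs(X[...,1]+.085)<.06)&(X[...,2]>.08);print(X[k].mean(0))
E
```

```text
554 [[ 0.4963 -0.1928  0.1118]
 [ 0.5115 -0.1797  0.1153]
 [ 0.5183 -0.1659  0.1167]]
[ 0.47991491 -0.08298614  0.10419022]
```

View pics/w2.png

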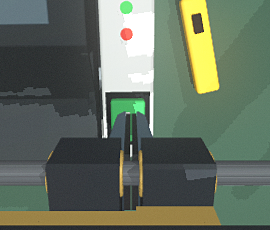

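The tips are over the button, and the force shows they haven't yet pushed it down. I'll keep going down slowly.

Request:
step_arm --increments '[[[2,0,-1,0,0,0,0],[0,0,-1,0,0,0,0],[0,0,-1,0,0,0,0],[0,0,0,0,0,0,0]]]'

```text
time: 3.75
tcp_pos: [0.4985, -0.1801, 0.1273]
orientation: [0.992, -0.123, -0.0, 0.0]
force: [-0.6, -0.3, 0.5]
gripper_width: 0.0006
gripper_force: 0.0
```

Request:
step_arm --increments '[[[0,0,-1,0,0,0,0],[0,0,-1,0,0,0,0],[0,0,0,0,0,0,0]]]'

```text
time: 4.12
tcp_pos: [0.4985, -0.1802, 0.1253]
orientation: [0.992, -0.123, -0.0, 0.0]
force: [0.4, 0.4, -0.3]
gripper_width: 0.0004
gripper_force: 0.0
```

Request:
step_arm --increments '[[[0,0,-1,0,0,0,0],[0,0,-1,0,0,0,0],[0,0,-1,0,0,0,0],[0,0,0,0,0,0,0]]]'

```text
time: 4.62
tcp_pos: [0.4985, -0.1802, 0.1223]
orientation: [0.992, -0.123, -0.0, 0.0]
force: [-0.5, 0.5, -0.0]
gripper_width: 0.0005
gripper_force: 0.0
```

```bash
python3 - <<'E'
from h import *
s=robot.read_state(); print(s["tcp_pos"].round(4),s["force"].round(2))
a,d,X=pts("scene"); b,e,Y=pts("wrist")
for im,X in((a,X),(b,Y)):
    h=cv2.cvtColor(im,cv2.COLOR_BGR2HSV)
    m=cv2.inRange(h,(5,110,60),(22,255,255))>0
    k=m&(abs(X[...,0]-.48)<.05)&(abs(X[...,1]+.085)<.06)&(X[...,2]>.08);print("lip",k.sum(),np.median(X[k],0).round(3))
    g=(cv2.inRange(h,(50,120,60),(80,255,255))>0)&(abs(X[...,0]-.5)<.05)&(abs(X[...,1]+.18)<.04)&(X[...,2]>.095)
    print("btn",g.sum(),np.percentile(X[g],[5,50,95],axis=0).round(4))
cv2.imwrite("pics/w3.png",np.hstack([cv2.resize(a[150:220,140:240],(500,350)),b[130:330,150:400][:200].repeat(1,0) if 0 else cv2.resize(b[150:330,180:330],(292,350))]))
# nearest finger pixels
k=(abs(Y[...,0]-.4985)<.03)&(abs(Y[...,1]+.18)<.02)&(Y[...,2]>.118)&(e>0);print("finger low z",np.percentile(Y[k],[1,5],axis=0).round(4))
E
```

```text
[ 0.4985 -0.1802  0.1223] [-0.49  0.47 -0.03]
lip 47 [ 0.477 -0.081  0.1  ]
btn 50 [[ 0.4918 -0.1904  0.1107]
 [ 0.5117 -0.174   0.114 ]
 [ 0.5204 -0.1666  0.1232]]
lip 0 [nan nan nan]
btn 442 [[ 0.5043 -0.1922  0.1113]
 [ 0.5143 -0.1808  0.1153]
 [ 0.5181 -0.1683  0.1624]]
finger low z [[ 0.49   -0.1997  0.1362]
 [ 0.5142 -0.1982  0.1613]]
  return _methods._mean(a, axis=axis, dtype=dtype,
  ret = um.true_divide(
```

View pics/w3.png

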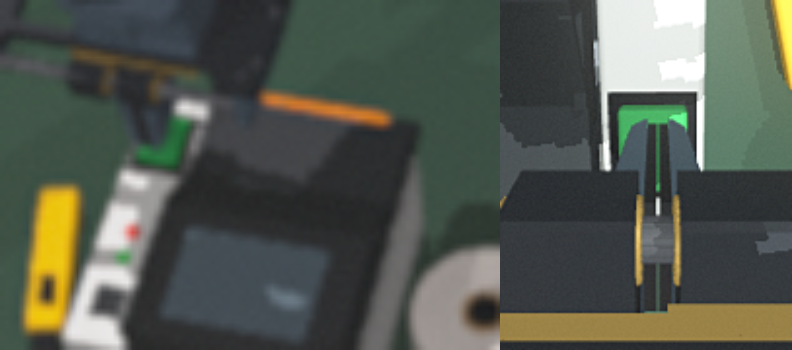

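The cover is still shut and there is no contact yet. I'll continue down in 1 mm rows.

Request:
step_arm --increments '[[[0,0,-1,0,0,0,0],[0,0,-1,0,0,0,0],[0,0,0,0,0,0,0]]]'

```text
time: 5.1
tcp_pos: [0.4985, -0.1801, 0.1203]
orientation: [0.992, -0.123, -0.0, 0.0]
force: [-1.1, 0.5, -0.2]
gripper_width: 0.0002
gripper_force: 0.0
```

Request:
step_arm --increments '[[[0,0,-1,0,0,0,0],[0,0,-1,0,0,0,0],[0,0,0,0,0,0,0]]]'

```text
time: 5.48
tcp_pos: [0.4985, -0.1801, 0.1183]
orientation: [0.992, -0.123, -0.0, 0.0]
force: [0.3, 0.6, 0.2]
gripper_width: 0.0003
gripper_force: 0.0
```

Request:
step_arm --increments '[[[0,0,-1,0,0,0,0],[0,0,-1,0,0,0,0],[0,0,0,0,0,0,0]]]'

```text
time: 5.85
tcp_pos: [0.4985, -0.1801, 0.1163]
orientation: [0.992, -0.123, -0.0, 0.0]
force: [0.4, -0.1, 0.1]
gripper_width: -0.0
gripper_force: 0.0
```

```bash
python3 - <<'E'
from h import *
s=robot.read_state(); print(s["tcp_pos"].round(4))
m=camera_model("wrist");K,R,t=[np.array(m[k]) for k in("mtx","R","t")]
for z in(.0,-.022):
    c=R@(s["tcp_pos"]+[0,0,z])+t; print("tcp/tip pixel",(K@c)[:2]/c[2],"depth",c[2])
im,d,X=pts("wrist")
for v in range(190,300,6): print(v,[tuple(X[v,u].round(3)) for u in(246,257,268)],im[v,246],im[v,268])
cv2.imwrite("pics/w4.png",cv2.resize(im[150:330,160:360],(800,600)))
E
```

```text
[ 0.4985 -0.1801  0.1163]
tcp/tip pixel [261.34714397 233.13133702] depth 0.18961148132818556
tcp/tip pixel [261.26216537 221.27548269] depth 0.21070969520625188
190 [(np.float64(0.53), np.float64(-0.177), np.float64(0.108)), (np.float64(0.528), np.float64(-0.184), np.float64(0.109)), (np.float64(0.526), np.float64(-0.192), np.float64(0.108))] [230 233 228] [255 255 255]
196 [(np.float64(0.526), np.float64(-0.176), np.float64(0.109)), (np.float64(0.524), np.float64(-0.183), np.float64(0.109)), (np.float64(0.522), np.float64(-0.191), np.float64(0.109))] [230 234 228] [228 231 226]
202 [(np.float64(0.522), np.float64(-0.175), np.float64(0.11)), (np.float64(0.519), np.float64(-0.182), np.float64(0.109)), (np.float64(0.518), np.float64(-0.19), np.float64(0.109))] [52 54 49] [61 60 58]
208 [(np.float64(0.519), np.float64(-0.174), np.float64(0.114)), (np.float64(0.517), np.float64(-0.182), np.float64(0.114)), (np.float64(0.515), np.float64(-0.189), np.float64(0.113))] [ 80 136  62] [ 83 139  66]
214 [(np.float64(0.515), np.float64(-0.173), np.float64(0.116)), (np.float64(0.515), np.float64
[... 2319 characters left out ...]
p.float64(0.526), np.float64(-0.189), np.float64(0.215))] [59 59 51] [104  93  84]
286 [(np.float64(0.53), np.float64(-0.183), np.float64(0.221)), (np.float64(0.497), np.float64(-0.177), np.float64(0.175)), (np.float64(0.5), np.float64(-0.184), np.float64(0.181))] [61 57 50] [60 73 78]
292 [(np.float64(0.528), np.float64(-0.182), np.float64(0.221)), (np.float64(0.494), np.float64(-0.177), np.float64(0.175)), (np.float64(0.498), np.float64(-0.183), np.float64(0.183))] [60 56 51] [68 65 56]
298 [(np.float64(0.527), np.float64(-0.182), np.float64(0.222)), (np.float64(0.491), np.float64(-0.176), np.float64(0.175)), (np.float64(0.495), np.float64(-0.182), np.float64(0.183))] [62 58 53] [77 69 60]
```

View pics/w4.png

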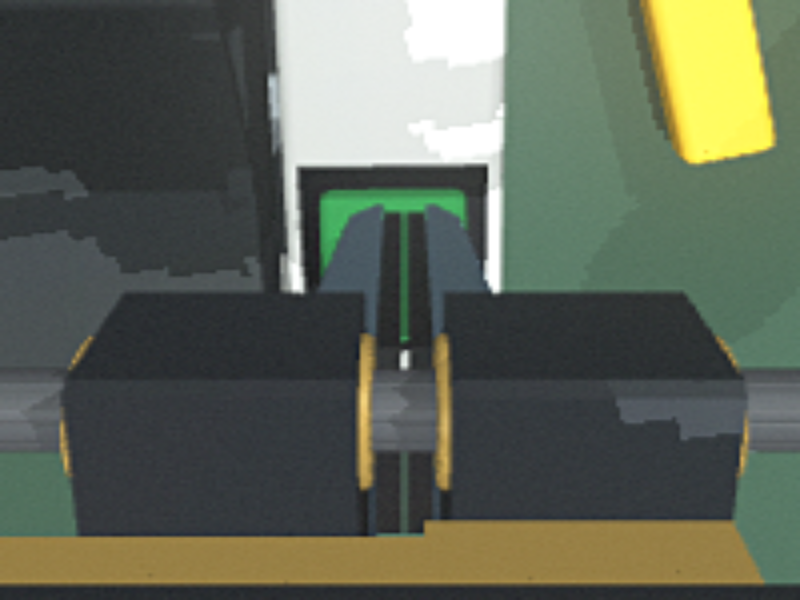

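The finger face ends at about z 0.119, around crop row 205 just short of the button. So the tips really reach about 22 mm less than nominal, and I'll continue gently.

Request:
step_arm --increments '[[[0,0,-1,0,0,0,0],[0,0,-1,0,0,0,0],[0,0,-1,0,0,0,0],[0,0,0,0,0,0,0]]]'

```text
time: 6.4
tcp_pos: [0.4985, -0.1801, 0.1133]
orientation: [0.992, -0.123, -0.0, 0.0]
force: [-0.6, -0.4, -0.1]
gripper_width: 0.0004
gripper_force: 0.0
```

Request:
step_arm --increments '[[[0,0,-1,0,0,0,0],[0,0,-1,0,0,0,0],[0,0,-1,0,0,0,0],[0,0,0,0,0,0,0]]]'

```text
time: 6.9
tcp_pos: [0.4982, -0.1801, 0.1113]
orientation: [0.992, -0.123, -0.0, 0.0]
force: [-2.5, 0.9, 5.9]
gripper_width: 0.0003
gripper_force: 3.5
```

Request:
step_arm --increments '[[[0,0,-1,0,0,0,0],[0,0,-1,0,0,0,0],[0,0,0,0,0,0,0]]]'

```text
time: 7.28
tcp_pos: [0.4975, -0.1799, 0.1092]
orientation: [0.992, -0.123, -0.001, -0.0]
force: [-4.5, 1.2, 7.6]
gripper_width: 0.0
gripper_force: 3.9
```

Request:
step_arm --increments '[[[0,0,-1,0,0,0,0],[0,0,-1,0,0,0,0],[0,0,0,0,0,0,0]]]'

```text
time: 7.65
tcp_pos: [0.4973, -0.1799, 0.108]
orientation: [0.992, -0.123, -0.001, 0.0]
force: [-6.6, 2.4, 13.1]
gripper_width: 0.0005
gripper_force: 6.8
```

```bash
cat > lip.py <<'E'
from h import *
s=robot.read_state(); print(s["tcp_pos"].round(4),s["force"].round(2))
for n in("scene","top"):
    im,d,X=pts(n); cv2.imwrite(f"pics/last_{n}.png",im)
    m=cv2.inRange(cv2.cvtColor(im,cv2.COLOR_BGR2HSV),(5,110,60),(22,255,255))>0
    k=m&(abs(X[...,0]-.53)<.12)&(abs(X[...,1]+.085)<.08)&(X[...,2]>.08);print("lip",n,k.sum(),np.median(X[k],0).round(3) if k.any() else "")
E
python3 lip.py
```

```text
[ 0.4973 -0.1799  0.108 ] [-6.63  2.43 13.15]
lip scene 83 [ 0.486 -0.078  0.135]
lip top 150 [ 0.48  -0.086  0.132]
```

The cover has popped ajar, with the lip now at about 0.133. I'll lift clear and go to the front, then tilt the tool.

Request:
step_arm --increments '[[[0,0,5,0,0,0,0],[0,0,20,0,0,0,0],[0,0,35,0,0,0,0],[-20,0,40,0,0,0,0],[-35,30,40,0,0,0,0],[-35,30,0,0,0,0,0],[-28,30,0,0,0,0,0],[0,30,0,0,0,0,0],[0,0,0,0,0,0,0]]]'

```text
time: 8.88
tcp_pos: [0.3803, -0.0592, 0.2467]
orientation: [0.993, -0.122, 0.0, 0.0]
force: [0.0, -0.5, -0.7]
gripper_width: 0.0005
gripper_force: 0.0
```

Request:
step_arm --increments '[[[0,0,0,-0.036,-0.146,0,0],[0,0,0,-0.036,-0.146,0,0],[0,0,0,-0.036,-0.146,0,0],[0,0,0,-0.036,-0.146,0,0],[0,0,0,-0.036,-0.146,0,0],[0,0,0,0,0,0,0]]]'

```text
time: 9.62
tcp_pos: [0.3776, -0.0603, 0.2435]
orientation: [0.924, -0.114, 0.362, 0.044]
force: [0.2, 0.1, -0.1]
gripper_width: 0.0004
gripper_force: 0.0
```

```bash
python3 lip.py; python3 - <<'E'
from h import *
from scipy.spatial.transform import Rotation as R
s=robot.read_state(); print(s["joint_pos"].round(3),R.from_quat(s["orientation"]).as_matrix().round(3))
E
```

```text
[ 0.3776 -0.0603  0.2435] [ 0.16  0.06 -0.12]
lip scene 92 [ 0.484 -0.085  0.134]
lip top 151 [ 0.481 -0.086  0.132]
[-0.106 -0.363  2.37  -0.243  0.398  1.901] [[ 0.708 -0.244  0.663]
 [-0.18  -0.97  -0.164]
 [ 0.683 -0.003 -0.73 ]]
```

Request:
step_arm --increments '[[[12,-3,-24,0,0,0,0],[12,-3,-25,0,0,0,0],[12,-3,-25,0,0,0,0],[12,-2,-24,0,0,0,0],[0,0,0,0,0,0,0]]]'

```text
time: 10.35
tcp_pos: [0.4251, -0.0794, 0.1664]
orientation: [0.924, -0.117, 0.362, 0.045]
force: [-0.1, -0.7, 0.6]
gripper_width: 0.0005
gripper_force: 0.0
```

```bash
cat > st.py <<'E'
from h import *
from scipy.spatial.transform import Rotation as R
s=robot.read_state(); p=s["tcp_pos"]-[.5687,-.1285,0]; M=R.from_quat(s["orientation"]).as_matrix()
print("t",s["time"],"q",s["joint_pos"].round(3),"F",s["force"].round(1),"printer-frame mm",1e3*(p@[.971,-.238,0]),1e3*(p@[.238,.971,0]),1e3*p[2],"dir",(M[:,2]@[.971,-.238,0]).round(3),(M[:,2]@[.238,.971,0]).round(3),M[2,2].round(3))
E
python3 st.py
```

```text
t 10.35 q [-0.169 -0.124  2.481 -0.924  0.068  2.555] F [-0.1 -0.7  0.6] printer-frame mm -151.08458686610933 13.539730285819646 166.3558898715445 dir 0.678 -0.006 -0.734
```

At this tilt the arm runs into its wrist limit (q5 about 0.07). A steeper tool, about 30° off vertical, still hooks the lip's edge on the finger face, so I'll change to that.

Request:
step_arm --increments '[[[-5,4,10,0.03,0.12,0,0],[-5,4,10,0.03,0.12,0,0],[0,0,0,0,0,0,0]]]'

```text
time: 10.72
tcp_pos: [0.4222, -0.0948, 0.1822]
orientation: [0.939, -0.132, 0.313, 0.064]
force: [-0.4, 1.0, -0.2]
gripper_width: 0.0005
gripper_force: 0.0
```

```bash
python3 st.py
```

```text
t 10.725 q [-0.165 -0.143  2.37  -0.376  0.292  2.011] F [-0.4  1.  -0.2] printer-frame mm -150.2645751330334 -2.1634709697744836 182.24641538743694 dir 0.601 -0.061 -0.796
```

```bash
cat > fk.py <<'E'
import numpy as np
from scipy.spatial.transform import Rotation as R
S=[([-1.268,.3203,1.5657],[.18225,-.54477,.21051],[.987001,.160712,-.000122,-.000918]),
([-.3771,.2914,1.759],[.4958,-.1841,.1541],[.9923,-.1237,.0005,.0003]),
([-.106,-.363,2.37],[.3776,-.0603,.2435],[.924,-.114,.362,.044]),
([-.169,-.124,2.481],[.4251,-.0794,.1664],[.924,-.117,.362,.045]),
([-.165,-.143,2.37],[.4222,-.0948,.1822],[.939,-.132,.313,.064])]
A=[];b=[]
for q,p,o in S:
    d=R.from_quat(o).as_matrix()[:,2]; u=np.array([np.cos(q[0]),np.sin(q[0]),0]); p=np.array(p); s=q[1]+q[2]
    A+=[[d@u,0,np.sin(q[1]),np.sin(s),np.cos(s)],[d[2],1,np.cos(q[1]),np.cos(s),-np.sin(s)]]; b+=[p@u,p[2]]
x,res,rk,sv=np.linalg.lstsq(np.array(A),np.array(b),rcond=None)
Lt,h,L1,L2,e=x
if __name__=="__main__": print("Lt,h,L1,L2,e",x.round(4),"resid mm",(1e3*(np.array(A)@x-b)).round(1),sv.round(2))
E
python3 fk.py; cat > ik.py <<'E'
from fk import *
def q(xp,z,pitch,y=21.5):
    "printer-frame TCP x,z mm; pitch = tool below horizontal, deg"
    c=np.radians(pitch); ux=np.array([.971,-.238,0]);uy=np.array([.238,.971,0])
    d=ux*np.cos(c)-np.array([0,0,np.sin(c)]); P=np.array([.5687,-.1285,0])+ux*xp/1e3+uy*y/1e3+[0,0,z/1e3]
    W=P-Lt*d; r=np.hypot(W[0],W[1]); zz=W[2]-h; l=np.hypot(L2,e); D2=r*r+zz*zz
    cb=(D2-L1**2-l**2)/(2*L1*l)
    if abs(cb)>1: return None
    be=np.arccos(cb); q2=np.arctan2(r,zz)-np.arctan2(l*np.sin(be),L1+l*np.cos(be)); q3=be-np.arctan2(e,L2)
    q1=np.arctan2(W[1],W[0]); s=q2+q3; f=np.array([np.cos(q1)*np.sin(s),np.sin(q1)*np.sin(s),np.cos(s)])
    return np.round([q1,q2,q3,s,np.arccos(f@d), np.pi/2+c-s],2)
if __name__=="__main__":
    for p in(50,55,60,65,70): print(p,q(-111,100,p),q(-150,150,p))
E
python3 ik.py
```

```text
Lt,h,L1,L2,e [0.3369 0.1301 0.5951 0.4141 0.0206] resid mm [-0.3 -0.5  0.4 -0.3  0.1  1.9  0.1 -0.7 -0.6 -0.3] [4.32 2.35 0.82 0.27 0.18]
50 [-0.12  0.1   2.49  2.59  0.17 -0.15] [-0.09 -0.09  2.47  2.38  0.12  0.06]
55 [-0.13  0.09  2.42  2.51  0.07  0.02] [-0.11 -0.08  2.4   2.32  0.23  0.21]
60 [-0.14  0.09  2.35  2.44  0.18  0.17] [-0.12 -0.06  2.33  2.27  0.36  0.35]
65 [-0.14  0.11  2.28  2.39  0.32  0.32] [-0.13 -0.04  2.27  2.23  0.48  0.48]
70 [-0.15  0.13  2.22  2.34  0.45  0.45] [-0.14 -0.01  2.2   2.19  0.6   0.6 ]
```

The fitted kinematics are good to about 1–2 mm. A 62° pitch is reachable at the lip, so I'll plan a path that tracks the lip's arc.

```bash
cat > plan.py <<'E'
from h import *
from ik import q
from scipy.spatial.transform import Rotation as R
ux=np.array([.971,-.238,0]);uy=np.array([.238,.971,0]);O=np.array([.5687,-.1285,0])
def rot(c): d=np.cos(c)*ux-np.sin(c)*np.array([0,0,1]); return np.c_[np.cross(-uy,d),-uy,d]
def tip(th,c,s=18,lift=0):
    e=np.array([85-192*np.cos(th),92+192*np.sin(th)]); d=np.array([np.cos(c),-np.sin(c)]); n=np.array([np.sin(c),np.cos(c)])
    return e-(16-lift)*n+(s+2)*d
def world(p): return O+ux*p[0]/1e3+uy*.0215+np.array([0,0,p[1]/1e3])
def delta(p,c):
    s=robot.read_state(); print("shift mm",((world(p)-s["tcp_pos"])*1e3).round(1),"rotvec",(R.from_matrix(rot(c))*R.from_quat(s["orientation"]).inv()).as_rotvec().round(3),"q",q(p[0],p[1],np.degrees(c)))
C0=np.radians(62)
E
python3 - <<'E'
from plan import *
d=np.array([np.cos(C0),-np.sin(C0)]);n=np.array([np.sin(C0),np.cos(C0)]); t=tip(.19,C0)
print("pre",t-10*n-50*d); delta(t-10*n-50*d,C0); print("then dir*50 world",(ux*d[0]*50+[0,0,d[1]*50]).round(1),"n*10",(ux*n[0]*10+[0,0,n[1]*10]).round(1))
prev=None
for th in np.arange(.19,1.66,.06):
    c=max(C0,th); p=tip(th,c); w=world(p)*1e3
    print(round(th,2),p.round(0), None if prev is None else (w-prev).round(1),round(c,2),q(p[0],p[1],np.degrees(c))); prev=w
E
```

```text
pre [-140.58559744  142.54307499]
shift mm [ 15.1  20.7 -39.7] rotvec [0.078 0.144 0.048] q [-0.13 -0.03  2.3   2.28  0.38  0.37]
then dir*50 world [ 22.8  -5.6 -44.1] n*10 [ 8.6 -2.1  4.7]
0.19 [-108.  103.] None 1.08 [-0.14  0.1   2.31  2.41  0.25  0.24]
0.25 [-106.  114.] [ 2.4 -0.6 11.2] 1.08 [-0.14  0.08  2.29  2.37  0.29  0.28]
0.31 [-103.  125.] [ 3.1 -0.8 11.1] 1.08 [-0.14  0.07  2.27  2.33  0.32  0.32]
0.37 [-99. 136.] [ 3.7 -0.9 10.9] 1.08 [-0.14  0.05  2.24  2.3   0.36  0.36]
0.43 [-94. 147.] [ 4.4 -1.1 10.6] 1.08 [-0.14  0.04  2.22  2.26  0.39  0.39]
0.49 [-89. 157.] [ 5.  -1.2 10.3] 1.08 [-0.15  0.04  2.19  2.23  0.43  0.42]
0.55 [-83. 167.] [ 5.6 -1.4 10. ] 1.08 [-0.15  0.03  2.17  2.2   0.46  0.45]
0.61 [-77. 177.] [ 6.1 -1.5  9.6] 1.08 [-0.15  0.03  2.14  2.17  0.49  0.48]
0.67 [-70. 186.] [ 6.7 -1.6  9.2] 1.08 [-0.15  0.03  2.11  2.14  0.51  0.51]
0.73 [-63. 195.] [ 7.2 -1.8  8.8] 1.08 [-0.15  0.03  2.08  2.12  0.54  0.54]
0.79 [-55. 203.] [ 7.7 -1.9  8.3] 1.08 [-0.15  0.04  2.05  2.09  0.56  0.56]
0.85 [-46. 211.] [ 8.2 -2.   7.9] 1.08 [-0.16  0.04  2.03  2.07  0.59
[... 308 characters left out ...]
  0.67]
1.15 [  0. 242.] [ 8.6 -2.1  5.4] 1.15 [-0.17  0.12  1.83  1.95  0.78  0.77]
1.21 [  9. 247.] [ 8.9 -2.2  4.8] 1.21 [-0.17  0.15  1.75  1.91  0.88  0.87]
1.27 [ 19. 252.] [ 9.2 -2.2  4.3] 1.27 [-0.18  0.19  1.68  1.87  0.97  0.97]
1.33 [ 28. 255.] [ 9.4 -2.3  3.7] 1.33 [-0.18  0.23  1.6   1.83  1.07  1.07]
1.39 [ 38. 258.] [ 9.6 -2.4  3.1] 1.39 [-0.18  0.28  1.52  1.8   1.16  1.16]
1.45 [ 48. 261.] [ 9.8 -2.4  2.5] 1.45 [-0.19  0.32  1.44  1.76  1.26  1.26]
1.51 [ 59. 263.] [ 9.9 -2.4  1.9] 1.51 [-0.19  0.37  1.36  1.73  1.35  1.35]
1.57 [ 69. 264.] [10.  -2.4  1.3] 1.57 [-0.19  0.42  1.27  1.7   1.45  1.45]
1.63 [ 79. 265.] [10.  -2.5  0.7] 1.63 [-0.19  0.48  1.19  1.66  1.54  1.54]
```

Request:
step_arm --increments '[[[0,10,0,0.04,0.07,0.024,0],[0,11,0,0.038,0.074,0.024,0],[8,0,-20,0,0,0,0],[7,0,-20,0,0,0,0],[6,-1,-11,0,0,0,0],[6,-2,-11,0,0,0,0],[5,-1,-11,0,0,0,0],[6,-2,-11,0,0,0,0],[0,0,0,0,0,0,0]]]'

```text
time: 11.85
tcp_pos: [0.4568, -0.0796, 0.094]
orientation: [0.965, -0.114, 0.236, 0.03]
force: [-0.8, -0.1, 0.1]
gripper_width: 0.0005
gripper_force: 0.0
```

```bash
python3 - <<'E'
from plan import *
delta(tip(.19,C0),C0)
E
python3 st.py; python3 lip.py; python3 -c "
import cv2;a=cv2.imread('pics/last_scene.png');b=cv2.imread('pics/last_top.png')
cv2.imwrite('pics/c5.png',cv2.hconcat([cv2.resize(a[130:250,150:250],(400,480)),cv2.resize(b[140:260,270:370],(400,480))]))"
```

```text
shift mm [11.8 -2.3  9.1] rotvec [ 0.002 -0.008 -0.004] q [-0.14  0.1   2.31  2.41  0.25  0.24]
t 11.85 q [-0.174  0.099  2.343 -0.146  0.222  1.767] F [-0.8 -0.1  0.1] printer-frame mm -120.25858205927639 20.906915786925637 93.97988089501476 dir 0.462 -0.001 -0.887
[ 0.4568 -0.0796  0.094 ] [-0.76 -0.13  0.09]
lip scene 169 [ 0.472 -0.076  0.137]
lip top 150 [ 0.481 -0.086  0.133]
```

View pics/c5.png

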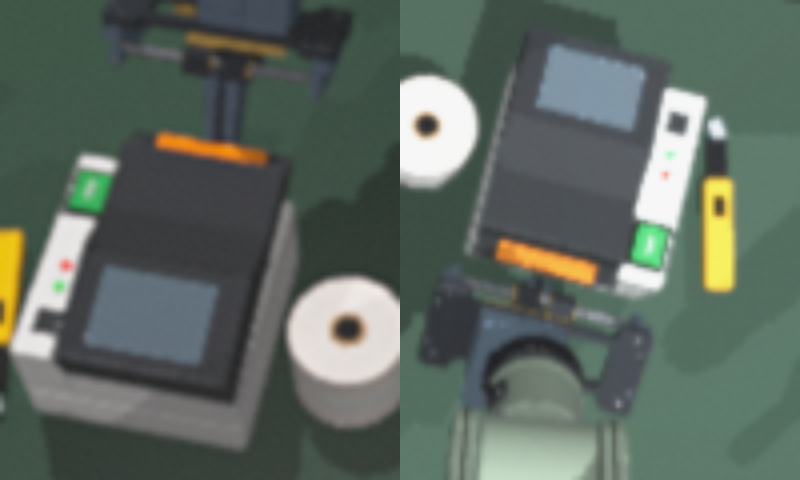

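The scene crop shows the finger going down in front of and below the orange lip, near its middle at (225,145), with the button back up. I'll make contact and begin lifting.

Request:
step_arm --increments '[[[4,-1,2,0,0,0,0],[4,-1,3,0,0,0,0],[3,-1,4,0,0,0,0],[1,0,6,0,0,0,0],[1,0,6,0,0,0,0],[0,0,0,0,0,0,0]]]'

```text
time: 12.7
tcp_pos: [0.47, -0.0826, 0.1164]
orientation: [0.964, -0.114, 0.237, 0.03]
force: [-1.7, -0.1, -1.3]
gripper_width: 0.0005
gripper_force: 0.7
```

```bash
python3 st.py; python3 lip.py
```

```text
t 12.7 q [-0.176  0.077  2.286 -0.105  0.299  1.723] F [-1.7 -0.1 -1.3] printer-frame mm -106.72772708037965 21.13705309721388 116.43705464363873 dir 0.464 -0.001 -0.886
[ 0.47   -0.0826  0.1164] [-1.71 -0.05 -1.32]
lip scene 176 [ 0.479 -0.078  0.15 ]
lip top 145 [ 0.485 -0.087  0.145]
```

Contact is light at about 2 N and the lip is rising. I'll follow the arc.

Request:
step_arm --increments '[[[3,-1,11,0,0,0,0],[3.5,-1,11,0,0,0,0],[4.5,-1,10.5,0,0,0,0],[5,-1,10.5,0,0,0,0],[5.5,-1.5,10,0,0,0,0],[6,-1.5,9.5,0,0,0,0],[0,0,0,0,0,0,0]]]'

```text
time: 13.68
tcp_pos: [0.4992, -0.0898, 0.1799]
orientation: [0.964, -0.114, 0.239, 0.03]
force: [-1.4, 0.6, -0.1]
gripper_width: 0.0006
gripper_force: 0.6
```

```bash
python3 st.py; python3 lip.py
```

```text
t 13.675 q [-0.182  0.029  2.132 -0.059  0.497  1.668] F [-1.4  0.6 -0.1] printer-frame mm -76.69286091449015 21.001736226243583 179.9404428026296 dir 0.467 -0.001 -0.884
[ 0.4992 -0.0898  0.1799] [-1.44  0.58 -0.14]
lip scene 269 [ 0.512 -0.089  0.209]
lip top 149 [ 0.512 -0.092  0.205]
```

Request:
step_arm --increments '[[[6.5,-1.5,9,0,0,0,0],[7,-2,9,0,0,0,0],[7.5,-2,8.5,0,0,0,0],[8,-2,8,0,0,0,0],[8.5,-2,7.5,0,0,0,0],[9,-2,7,0,0,0,0],[9.5,-2.5,6,0,0,0,0],[9.5,-2.5,6,0,0,0,0],[0,0,0,0,0,0,0]]]'

```text
time: 14.9
tcp_pos: [0.5643, -0.1063, 0.2402]
orientation: [0.964, -0.114, 0.238, 0.03]
force: [0.1, -0.2, 0.2]
gripper_width: 0.0004
gripper_force: 0.2
```

```bash
python3 st.py; python3 lip.py; python3 -c "
import sys;sys.path.insert(0,'.')
from plan import *
delta(tip(1.09,1.09),1.09)"
```

```text
t 14.9 q [-0.193  0.076  1.908 -0.037  0.673  1.636] F [ 0.1 -0.2  0.2] printer-frame mm -9.600072840184414 20.507357251397945 240.2208691662924 dir 0.465 -0.001 -0.885
[ 0.5643 -0.1063  0.2402] [ 0.1  -0.16  0.22]
lip scene 310 [ 0.579 -0.104  0.264]
lip top 107 [ 0.579 -0.105  0.261]
shift mm [ 2.5  0.4 -2.1] rotvec [ 0.004  0.    -0.005] q [-0.16  0.08  1.91  1.99  0.67  0.67]
```

Request:
step_arm --increments '[[[9,-2,5,0.014,0.058,0,0],[9,-2,5,0.014,0.058,0,0],[9,-2,4,0.014,0.058,0,0],[9.5,-2.5,3.5,0.014,0.058,0,0],[9.5,-2.5,3,0.014,0.058,0,0],[10,-2.5,2.5,0.014,0.058,0,0],[0,0,0,0,0,0,0]]]'

```text
time: 15.88
tcp_pos: [0.6201, -0.1198, 0.2617]
orientation: [0.991, -0.117, 0.062, 0.009]
force: [-1.0, 0.0, -0.1]
gripper_width: 0.0002
gripper_force: 0.0
```

```bash
python3 st.py; python3 lip.py
```

```text
t 15.875 q [-0.206  0.318  1.447 -0.007  1.252  1.601] F [-1.   0.  -0.1] printer-frame mm 47.831067838173624 20.67895319406679 261.7247965296474 dir 0.124 -0.002 -0.992
[ 0.6201 -0.1198  0.2617] [-1.04  0.04 -0.09]
lip scene 62 [ 0.634 -0.116  0.374]
lip top 0
```

Request:
step_arm --increments '[[[8,-2,1.5,0.012,0.048,0,0],[8,-2,1,0.012,0.048,0,0],[8,-2,1,0.012,0.048,0,0],[8,-2,0,0,0,0,0],[8,-2,0,0,0,0,0],[0,0,0,0,0,0,0],[0,0,0,0,0,0,0],[0,0,0,0,0,0,0]]]'

```text
time: 16.98
tcp_pos: [0.6587, -0.1294, 0.2662]
orientation: [0.993, -0.117, -0.012, -0.001]
force: [-0.0, -0.3, -0.6]
gripper_width: 0.0004
gripper_force: 0.0
```

```bash
python3 st.py; python3 lip.py; python3 -c "
import cv2;a=cv2.imread('pics/last_scene.png');b=cv2.imread('pics/last_top.png')
cv2.imwrite('pics/c6.png',cv2.hconcat([cv2.resize(a[90:250,130:260],(390,480)),cv2.resize(b[100:260,250:380],(390,480))]))"
```

```text
t 16.975 q [-2.110e-01  4.670e-01  1.198e+00 -1.000e-03  1.500e+00  1.594e+00] F [-0.  -0.3 -0.6] printer-frame mm 87.59867930068019 20.566043454116908 266.2380718103148 dir -0.024 -0.001 -1.0
[ 0.6587 -0.1294  0.2662] [-0.   -0.25 -0.62]
lip scene 16 [ 0.608 -0.109  0.081]
lip top 0
```

View pics/c6.png

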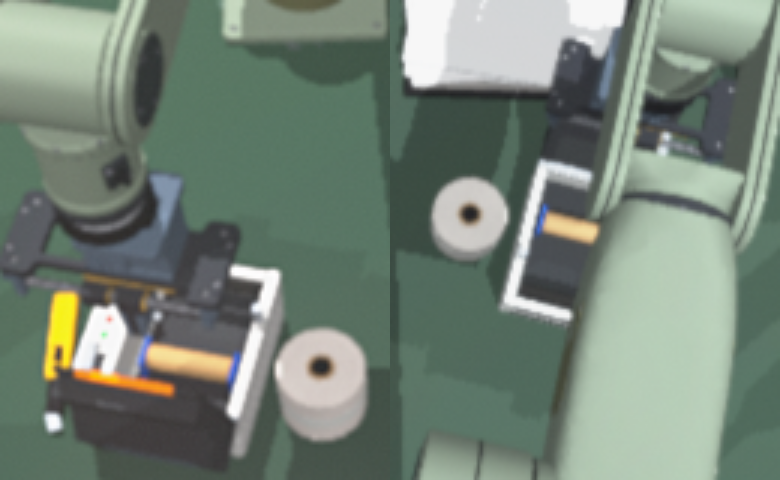

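The scene crop shows the cover lying back open, with the lip at (125,385) and the core visible. The printer and the roll haven't moved. I'll retract.

Request:
step_arm --increments '[[[-20,5,5,0,0,0,0],[-35,8,15,0,0,0,0],[-40,10,20,0,0,0,0],[-40,10,20,0,0,0,0],[-40,10,10,0,0,0,0],[-40,10,0,0,0,0,0],[0,0,0,0,0,0,0],[0,0,0,0,0,0,0]]]'

```text
time: 18.08
tcp_pos: [0.4445, -0.0766, 0.3363]
orientation: [0.993, -0.117, -0.011, -0.001]
force: [0.2, 0.6, -0.5]
gripper_width: 0.0004
gripper_force: 0.0
```

```bash
python3 - <<'E'
from plan import *
a,d,X=pts("scene"); cv2.imwrite("pics/f.png",cv2.resize(a[90:270,110:280],(680,600)))
m=cv2.inRange(cv2.cvtColor(a,cv2.COLOR_BGR2HSV),(5,110,60),(22,255,255))>0
k=m&(X[...,2]>.2)&(X[...,2]<.3)&(abs(X[...,0]-.7)<.12)&(abs(X[...,1]+.14)<.08)
p=np.median(X[k],0); v=p-O; x=v@ux*1e3; z=p[2]*1e3; print(k.sum(),x,z,"theta",np.arctan2(z-92,85-x)); print(robot.read_state()["force"])
E
```

```text
135 153.74480506603703 272.3767339952429 theta 1.9349198322286694
[-0.28049779  0.24732167 -0.52196858]
```

View pics/f.png

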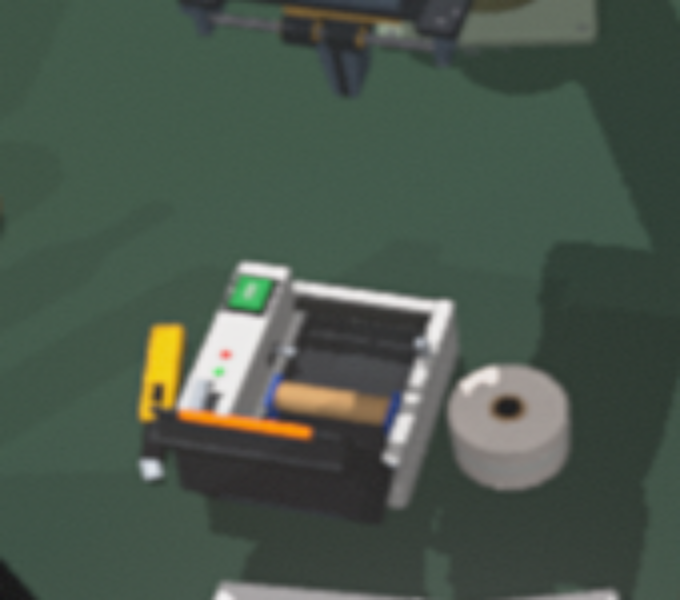

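The cover rests at its back stop (lip at (245,425), about 1.9 rad), the button at (250,290) is back up, and the arm is clear. I'll hand in.

```bash
python3 -c "
from bench import robot
print(robot.hand_in())"
```

```text
the job is handed in; nothing more can be done
None
```

I pressed the release button and swung the cover gently up and back until it lay open at its back stop (about 1.9 rad); the button is back up, the arm is clear, and the job is handed in, with no verdict returned.

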